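# Shut the brass worker's bench chest

## Task

Close up the little wooden tool chest using only your fingertips: first push both open drawers gently home, then push the lid down until it is fully shut (the lid locks the drawers, so it comes last). Do not slam anything, do not lift or pick up anything, and leave the brass tubes, the pot, the file, the phone and the pliers undisturbed where they are.

Things in the scene. Friction and masses are not known exactly. Their poses are not given: they have to be found in the camera images.
- chest: wooden chest fixed to the bench, 170 mm deep (x), 300 mm wide (y), 125 mm high without the lid; origin at the centre of its underside; its -x axis points out of the front, +y to its left side (left as the robot sees it), z up. Two drawers side by side below 75 mm, an open-topped till of three compartments above them
- drawer_left (a joint): how far the left (+y) drawer is open, m: 0 fully home, grows as it slides out along the chest's -x, at most 0.085. It has 2 N of friction, stays where left. Drawer front 144 mm wide, 10 to 74 mm above the bench; when shut its face stands 14 mm proud of the chest's front
- drawer_right (a joint): the same for the right (-y) drawer
- drawer_left_knob (a point): centre of the flat front face of the left drawer's brass knob, at 41 mm above the bench, 75 mm left of the chest's centre line; moves with the drawer. Knob head 24 mm across, its face 30 mm proud of the drawer front (so 44 mm in front of the chest's front when shut). Axes as the chest's
- drawer_right_knob (a point): the same on the right drawer, 75 mm right of the centre line
- lid (a joint): angle of the lid, rad: 0 shut (level), grows as it opens upward; at the start it stands part open, its front edge raised and its outer face up and away from the robot. A stiff hinge holds it wherever it is left; 1 to 5 N near the front edge moves it down
- lid_hinge (a point): middle of the lid's hinge line, along the chest's top rear edge, 125 mm above the bench; its axes turn with the lid: the lid reaches 170 mm from here along its -x, y is the hinge line, +z is the lid's outer normal
- lid_edge (a point): middle of the lid's free (front) edge, on the outer (upper) face, 170 mm from the hinge; the lid is 12 mm thick (0 to 12 mm along its outer normal from the hinge line), 300 mm wide
- till_tube_a: brass tube, 22 mm across, 70 mm long, lying in the chest's left top compartment (loose, leave it); origin on its underside
- till_tube_b: the same in the right top compartment
- front_tube: brass tube, 22 mm across, 65 mm high, standing loose on the bench in front of the chest, between the lines of the two drawer knobs, easily knocked over; origin at its foot, z up
- side_tube: brass tube, 22 mm across, 85 mm high, standing loose beside the chest's left wall; origin at its foot, z up
- pot: blue ceramic pot, 60 mm across, 85 mm high, standing loose beside the chest's right wall; origin at its foot, z up
- file: needle file with black handle, 180 mm long, 15 mm high, lying loose on the bench
- phone: black phone, 150 x 74 x 9 mm, lying loose on the bench
- pliers: blue-handled pliers, 160 mm long, 13 mm high, lying loose on the bench

How it is judged:
By the outcome, as a careful person would: the job done as asked, in the order asked, and still so for the second after the job is handed in, with the robot touching nothing.
It also fails if it takes over 64 s, if anything falls off the work surface, if the arm or the gripper's body presses on something with over 40 N, if the wrist force passes 120 N, or if a joint passes its speed limit or range.

## Robot

A 6-joint arm with a two-finger parallel gripper is mounted at the origin on the work surface. World frame = base frame: x ahead of the robot, y to its left, z up, the work surface at z = 0. Lengths are in m, angles in rad, forces in N, time in s.
With the tool pointing down it reaches from about 0.35 to 0.85 m from the base axis. Payload 8.1 kg.
Tool frame: the origin (TCP) lies at the very end of the fingers, on their centre line; the grasp point (between the pads) lies 19 mm behind it; z points along the fingers, y is the line along which they close (so a half turn about z gives the same grasp; the last joint's range is limited). The gripper opens to 93 mm and grips with 3 to 60 N. Pads are 15 mm wide; open, the fingers measure 128 mm over their backs; the gripper's body (75 mm by 188 mm) begins 65 mm behind the grasp point.
Start: joints at [-1.312, 0.13, 1.488, -0, 1.523, -0.085], TCP at [0.202, -0.565, 0.219] pointing down, gripper open.
Joint ranges: [-2.96, 2.96], [-0.89, 2.26], [0.02, 2.5], [-1.34, 4.48], [0, 2.73], [-2.66, 2.66]. Speed limits (rad/s): [2.39, 2.39, 2.79, 3.14, 3.14, 3.14].

## Interface

Orientations are given as a rotation vector (axis times angle).
In Python, from workcell import arm gives the robot as it stands.
- The arm moves only by the tool jog_arm, never from a script. Its argument "deltas" is one flat list of numbers, 7 for each row, row after row: the opening, from -1 (shut) to 1 (fully open), so that 0 is half open, then the shift along the tool's x, y, z in mm, then the turn, a rotation vector about the tool's x, y, z in rad. A call has 1 to 10 rows; each row shifts and turns the commanded pose from where the row before left it, along the tool's axes as they then stand; what a row does not reach is not made up. A row lasts 1/12 s, in which the tool goes at most 41.7 mm and 7.16 degrees, less where a joint would pass 70% of its speed; a pose out of reach is approached as far as the arm can. A call with a gripper value outside its range is refused whole. The fingers move at their own pace and stop on an object; "squeeze" is the grip in N (left out, the last holds). Time passes only in rows, so rows that do not move let the fingers close. It gives the time, the measured TCP pose, the force, the opening and the grip force at its end, in the units of the state.
- arm.read_state(): the state, without advancing time (a new reading comes with each control period).
- arm.grab_frame(name): name is "scene" or "top" or "wrist"; returns the picture (420x560x3 uint8, red, green, blue); there is no depth.
- arm.camera_params(name): a dict with "fovy" (degrees; the focal length in pixels is half the picture's height over the tangent of half this angle, whatever the lens; pixels are square), "cx", "cy" (the principal point, pixels), "rvec" (rotation vector, rad) and "tvec" (3), from world to camera coordinates, as OpenCV has them; the wrist camera has in their place "T_tool_cam" (4x4, takes a point from camera to tool coordinates, whose origin is the TCP and whose axes are the flange's). Camera axes: x right, y down, z forward; pixel columns grow to the right and rows downward; lengths in m; the calibration is good to about 2 mm. The wrist camera is an equidistant fisheye: a pixel r from the principal point sees the ray r / f radians off the axis. A picture is of the moment at which its call begins: read the wrist's pose just before it. camera_params takes no time and is no camera call.
- arm.sign_off(): hands the job in; it is judged then, once.
The state is a dict: "time_s": time; "qpos": joint angles; "joint_velocities": joint speeds; "effort": joint torques, N m; "ee_pos": TCP position; "eef_rot": TCP orientation; "force": force on the tool from outside, world axes, zero at the start; "moment": the same for the moment, N m; "opening": opening from 0.0 (shut) to 1.0 (fully open); "gripper_force": force on a finger pad.
Only numpy, scipy, OpenCV 4.12 (cv2) and the standard library are available. Lean on these libraries where they do the work, as an engineer would, in place of code of your own. Each camera call takes 0.05 s, during which the arm holds its last target. There are 200 camera calls.

## Working session

There is one attempt and no reset: what is moved stays moved. The work goes in short steps, Python scripts to look and compute and a tool call to move; the robot and the scene stay as the last step left them, time stands still between calls to the robot, and variables do not carry over. Pictures are saved under pics/ and viewed, at most 10 in all, crops included, and the job is handed in when it is done.

Besides the shell and the picture viewer there is one more tool, called as a command line: name --argument value ..., lists and objects as JSON in quotes. jog_arm: Moves the arm, as the interface text tells. Its arguments: {"type":"object","properties":{"deltas":{"type":"array"},"squeeze":{"type":"number"}},"required":["deltas"]}

```bash
mkdir -p pics; cat > h.py <<'E'
import numpy as np, cv2
from scipy.spatial.transform import Rotation as R
from workcell import arm
def K(p): 
    f=210/np.tan(np.radians(p['fovy'])/2); return f
def ray(name,u,v):
    p=arm.camera_params(name); f=K(p)
    Rm=R.from_rotvec(p['rvec']).as_matrix(); t=np.array(p['tvec'])
    d=Rm.T@np.array([(u-p['cx'])/f,(v-p['cy'])/f,1]); return -Rm.T@t, d
def onz(name,u,v,z):
    o,d=ray(name,u,v); return o+d*(z-o[2])/d[2]
def proj(name,X):
    p=arm.camera_params(name); f=K(p)
    c=R.from_rotvec(p['rvec']).as_matrix()@np.array(X)+np.array(p['tvec'])
    return np.array([f*c[0]/c[2]+p['cx'],f*c[1]/c[2]+p['cy']])
def save(name,fn):
    im=arm.grab_frame(name)[:,:,::-1].copy(); cv2.imwrite('pics/'+fn,im); return im
E
python3 - <<'E'
from h import *
a=save('top','top0.png'); b=save('scene','scene0.png')
for n in('top','scene','wrist'): print(n,arm.camera_params(n))
print(arm.read_state())
for n in('top','scene'): o,d=ray(n,280,210); print(o,d)
E
```

```text
top {'fovy': 52.54118959613871, 'cx': 277.72312530170586, 'cy': 212.29246264797678, 'rvec': array([ 2.16059051, -2.11202486,  0.16937609]), 'tvec': array([-0.01539207,  0.55903934,  1.13036134])}
scene {'fovy': 42.35761015047399, 'cx': 274.7425157581648, 'cy': 209.8579314193929, 'rvec': array([ 2.81895348,  0.12666064, -0.01617045]), 'tvec': array([-0.54972107, -0.00186757,  1.56328295])}
wrist {'fovy': 65.70646984690485, 'cx': 283.41169393087773, 'cy': 206.91628830436196, 'T_tool_cam': array([[ 1.00433502e-03, -9.62676694e-01, -2.70652126e-01,
         7.52105628e-02],
       [ 9.99999135e-01,  1.19683173e-03, -5.46191399e-04,
        -2.16914910e-04],
       [ 8.49730783e-04, -2.70651343e-01,  9.62677063e-01,
        -1.65620065e-01],
       [ 0.00000000e+00,  0.00000000e+00,  0.00000000e+00,
         1.00000000e+00]])}
{'time_s': 0.1, 'qpos': array([-1.31240192e+00,  1.31096033e-01,  1.48915415e+00, -1.87062039e-05,
        1.52296856e+00, -8.53805426e-02]), 'joint_velocities': array([-0.00096744, -0.00163681, -0.00064965, -0.00137752, -0.001024  ,
        0.0012622 ]), 'effort': array([ 1.59569096e-03, -5.61347151e+01, -4.93091798e+01,  7.70515529e-02,
        2.92655913e-02, -5.73272791e-05]), 'ee_pos': array([ 0.20212412, -0.56440241,  0.21769504]), 'eef_rot': array([-3.09370235e+00, -5.37069872e-01,  2.49795615e-04]), 'force': array([0.02266906, 0.44960206, 0.00454764]), 'moment': array([-0.0028361 ,  0.02457803,  0.01769822]), 'gripper_force': 0.0, 'opening': 0.9995797608694351}
[ 0.3711088  -0.00783386  1.2052782 ] [ 1.65500251e-01 -8.45642683e-04 -9.86238625e-01]
[ 0.58718765 -0.44282252  1.48498121] [-0.01558412  0.3141222  -0.94930424]
```

View pics/top0.png

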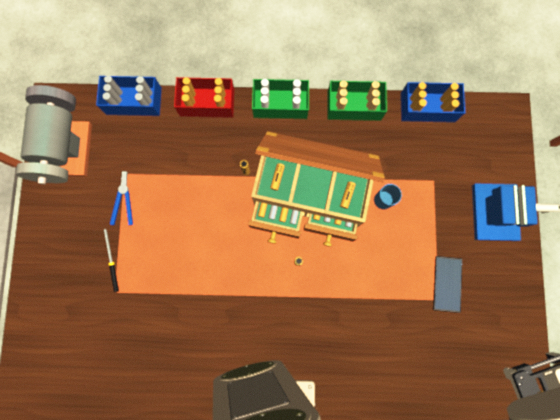

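View pics/scene0.png

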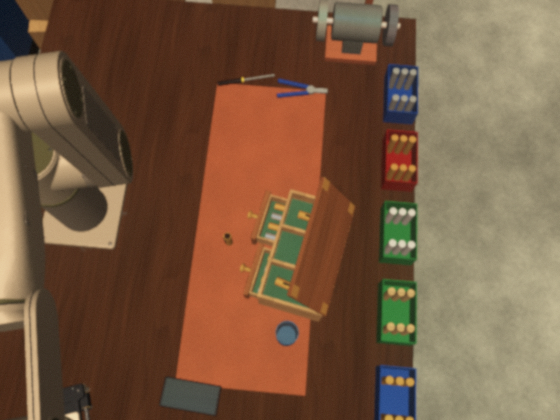

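Top view: the chest is centred near (315,185), knobs near (273,238) and (328,240), and front tube at (298,261). The side tube is at (244,167), the pot at (388,197), and the lid stands beyond the chest. The scene view shows the same layout with knobs near (250,215) and (244,268). I'll zoom in.

```bash
python3 - <<'E'
import cv2
a=cv2.imread('pics/top0.png')[125:275,230:420]; b=cv2.imread('pics/scene0.png')[170:350,215:365]
cv2.imwrite('pics/c1.png',cv2.resize(a,None,fx=4,fy=4,interpolation=cv2.INTER_CUBIC))
cv2.imwrite('pics/c2.png',cv2.resize(b,None,fx=10/3,fy=10/3,interpolation=cv2.INTER_CUBIC))
E
```

```text
(no output)
```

View pics/c1.png

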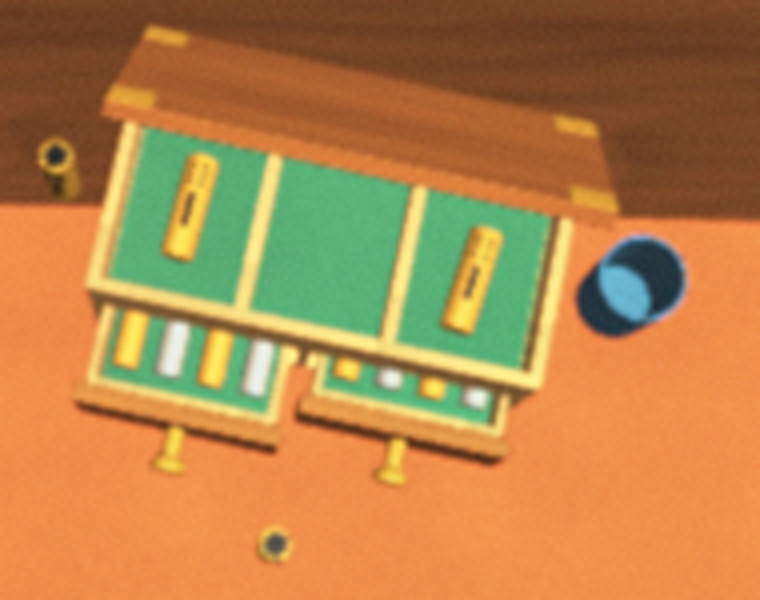

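View pics/c2.png

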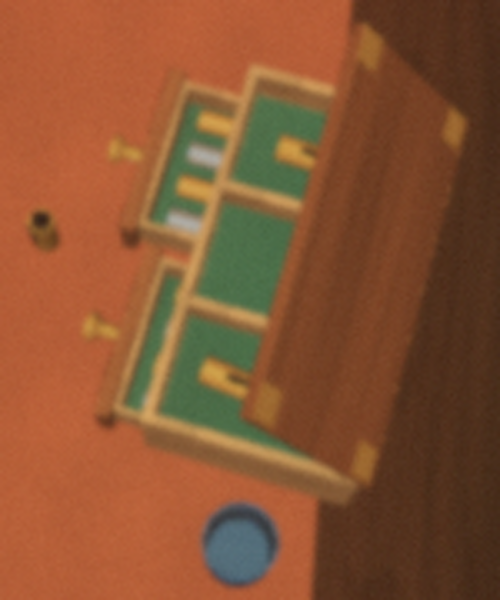

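Top crop: chest front top corners at crop (90,290) and (540,388), knob faces at (170,467) and (392,480), front tube top at (276,543). The lid's free edge runs (105,103)–(617,217). In the scene crop the free edge is (360,25)–(247,413), with knobs at (113,150) and (88,327).

```bash
cat >> h.py <<'E'
def T(u,v): return 'top',230+(u+.5)/4-.5,125+(v+.5)/4-.5
def S(u,v): return 'scene',215+(u+.5)*.3-.5,170+(v+.5)*.3-.5
def tri(*rs):
    A=np.zeros((3,3));b=np.zeros(3);L=[]
    for r in rs:
        o,d=ray(*r);d/=np.linalg.norm(d);M=np.eye(3)-np.outer(d,d);A+=M;b+=M@o;L.append((o,M))
    X=np.linalg.solve(A,b); return X.round(4),[round(1e3*np.linalg.norm(M@(X-o)),1) for o,M in L]
E
python3 - <<'E'
from h import *
FL=onz(*T(90,287),.125);FR=onz(*T(541,386),.125)
print('front corners',FL.round(4),FR.round(4),np.linalg.norm(FL-FR))
print('scene FL',onz(*S(252,68),.125),'FR',onz(*S(150,418),.125))
d=(FL-FR)/np.linalg.norm(FL-FR); yaw=np.arctan2(-d[0],d[1]); print('yaw',yaw)
M=(FL+FR)/2; M[2]=0
ax=np.array([np.cos(yaw),np.sin(yaw),0]); ay=np.array([-np.sin(yaw),np.cos(yaw),0])
C=M+ax*.085; print('C',C.round(4))
def loc(P): q=np.array(P)-C; return np.round([q@ax,q@ay,P[2]],4)
for n,t,s in [('kL',(170,467),(113,150)),('kR',(392,480),(88,327))]:
    P=tri(T(*t),S(*s)); print(n,P,'z-plane',loc(onz(*T(*t),.05)),loc(onz(*S(*s),.045)),'open',-.085-.044-loc(P[0])[0])
for n,t,s in [('lidL',(104,103),(360,25)),('lidR',(617,217),(247,413))]:
    P=tri(T(*t),S(*s)); print(n,P,loc(P[0]))
for n,t,s,z in [('front',(276,543),(41,218),.065),('side',(56,156),None,.085),('pot',(641,279),(240,537),.085)]:
    P=onz(*T(*t),z); print(n,P,loc(P), loc(onz(*S(*s),z)) if s else '')
E
```

```text
front corners [0.5865 0.0641 0.125 ] [ 0.5284 -0.2269  0.125 ] 0.2967868735975982
scene FL [0.58733363 0.06569052 0.125     ] FR [ 0.53333812 -0.22165382  0.125     ]
yaw -0.1969960089203063
C [ 0.6408 -0.098   0.    ]
kL (array([0.4778, 0.0106, 0.05  ]), [np.float64(0.1), np.float64(0.1)]) z-plane [-0.181   0.0747  0.05  ] [-0.1819  0.076   0.045 ] open 0.05210000000000001
kR (array([ 0.4729, -0.1404,  0.0481]), [np.float64(0.2), np.float64(0.2)]) z-plane [-0.1567 -0.0744  0.05  ] [-0.1565 -0.0737  0.045 ] open 0.027400000000000008
lidL (array([0.6624, 0.0494, 0.2761]), [np.float64(0.4), np.float64(0.4)]) [-0.0077  0.1488  0.2761]
lidR (array([ 0.6029, -0.2383,  0.2803]), [np.float64(1.0), np.float64(1.0)]) [-0.0097 -0.145   0.2803]
front [ 0.42743162 -0.06144388  0.065     ] [-0.2164 -0.0059  0.065 ] [-0.2181 -0.0021  0.065 ]
side [0.68464476 0.09285655 0.085     ] [0.0056 0.1958 0.085 ] 
pot [ 0.60832417 -0.30284003  0.085     ] [ 0.0082 -0.2072  0.085 ] [ 0.0079 -0.2035  0.085 ]
```

Measurements agree: chest origin is about (0.641,-0.097), yaw -0.197. The drawers are open 52 mm and 27 mm, and the lid is at about 0.95 rad. Next I close the fingers and move in front of the left knob at height.

jog_arm --deltas '[-1, 20.4, -23.9, 0, 0, 0, 0, -1, 20.4, -23.9, 0, 0, 0, 0, -1, 20.4, -23.9, 0, 0, 0, 0, -1, 20.4, -23.9, 0, 0, 0, 0, -1, 20.4, -23.9, 0, 0, 0, 0, -1, 20.4, -23.9, 0, 0, 0, 0, -1, 20.4, -23.9, 0, 0, 0, 0, -1, 20.4, -23.9, 0, 0, 0, 0, -1, 20.4, -23.9, 0, 0, 0, 0, -1, 20.4, -23.9, 0, 0, 0, 0]' --squeeze 5

```text
time_s: 0.93
ee_pos: [0.3138, -0.2695, 0.2183]
eef_rot: [-3.095, -0.537, 0.0]
force: [0.0, -0.2, 0.2]
opening: 0.334
gripper_force: 0.0
```

jog_arm --deltas '[-1, 20.4, -23.9, 0, 0, 0, 0, -1, 20.4, -23.9, 0, 0, 0, 0, -1, 20.4, -23.9, 0, 0, 0, 0, -1, 20.4, -23.9, 0, 0, 0, 0, -1, 20.4, -23.9, 0, 0, 0, 0, -1, 20.4, -23.9, 0, 0, 0, 0, -1, 20.4, -23.9, 0, 0, 0, 0, -1, 20.4, -23.9, 0, 0, 0, 0, -1, 20.4, -23.9, 0, 0, 0, 0, -1, 20.4, -23.9, 0, 0, 0, 0]'

```text
time_s: 1.77
ee_pos: [0.4253, 0.0243, 0.2184]
eef_rot: [3.095, 0.538, -0.0]
force: [0.8, 0.2, -0.9]
opening: 0.009
gripper_force: 0.0
```

jog_arm --deltas '[-1, 0, 0, 0, 0, 0, -0.12, -1, 0, 0, 0, 0, 0, -0.12, -1, 0, 0, 0, 0, 0, -0.12, -1, 0, 0, 0, 0, 0, -0.12, -1, 0, 0, 0, 0, 0, -0.12, -1, 0, 0, 0, 0, 0, -0.12, -1, 0, 0, 0, 0, 0, -0.12, -1, 0, 0, 0, 0, 0, -0.12, -1, 0, 0, 0, 0, 0, -0.12, -1, 0, 0, 0, 0, 0, -0.12]'

```text
time_s: 2.6
ee_pos: [0.425, 0.0227, 0.2182]
eef_rot: [-2.244, -2.198, 0.001]
force: [-0.1, 0.4, 0.2]
opening: 0.003
gripper_force: 0.0
```

jog_arm --deltas '[-1, 0, 0, 0, 0, 0, -0.12, -1, 0, 0, 0, 0, 0, -0.12, -1, 0, 0, 0, 0, 0, -0.12, -1, 0, 0, 0, 0, 0, -0.12, -1, 0, 0, 0, 0, 0, -0.12, -1, 0, 0, 0, 0, 0, -0.12, -1, 0, 0, 0, 0, 0, -0.12, -1, 0, 0, 0, 0, 0, -0.12, -1, 0, 0, 0, 0, 0, -0.12, -1, 0, 0, 0, 0, 0, -0.12]'

```text
time_s: 3.43
ee_pos: [0.425, 0.0227, 0.2182]
eef_rot: [-0.611, -3.081, 0.0]
force: [0.0, -0.5, 0.3]
opening: 0.009
gripper_force: 0.0
```

jog_arm --deltas '[-1, 0, 0, 0, 0, 0, -0.1, -1, 0, 0, 0, 0, 0, -0.1, -1, 0, 0, 20, 0, 0, 0, -1, 0, 0, 20, 0, 0, 0, -1, 0, 0, 20, 0, 0, 0, -1, 0, 0, 20, 0, 0, 0, -1, 0, 0, 20, 0, 0, 0, -1, 0, 0, 20, 0, 0, 0, -1, 0, 0, 15, 0, 0, 0, -1, 0, 0, 10, 0, 0, 0]'

```text
time_s: 4.27
ee_pos: [0.4238, 0.0228, 0.0714]
eef_rot: [-0.31, -3.123, 0.0]
force: [-0.1, -0.3, 0.3]
opening: 0.006
gripper_force: 0.0
```

```bash
cat >> h.py <<'E'
C=np.array([.6415,-.097,0]); yaw=-.197
ax=np.array([np.cos(yaw),np.sin(yaw),0]); ay=np.array([-np.sin(yaw),np.cos(yaw),0])
def loc(P): q=np.array(P)-C; return np.round([q@ax,q@ay,P[2]],4)
E
python3 - <<'E'
from h import *
s=arm.read_state(); print(loc(s['ee_pos']),R.from_rotvec(s['eef_rot']).as_matrix().round(3))
a=save('top','t1.png')[150:300,210:410]
cv2.imwrite('pics/c3.png',cv2.resize(a,None,fx=4,fy=4,interpolation=cv2.INTER_CUBIC))
E
```

```text
[-0.237   0.0748  0.0714] [[-0.98   0.196 -0.003]
 [ 0.196  0.981  0.   ]
 [ 0.003 -0.    -1.   ]]
```

View pics/c3.png

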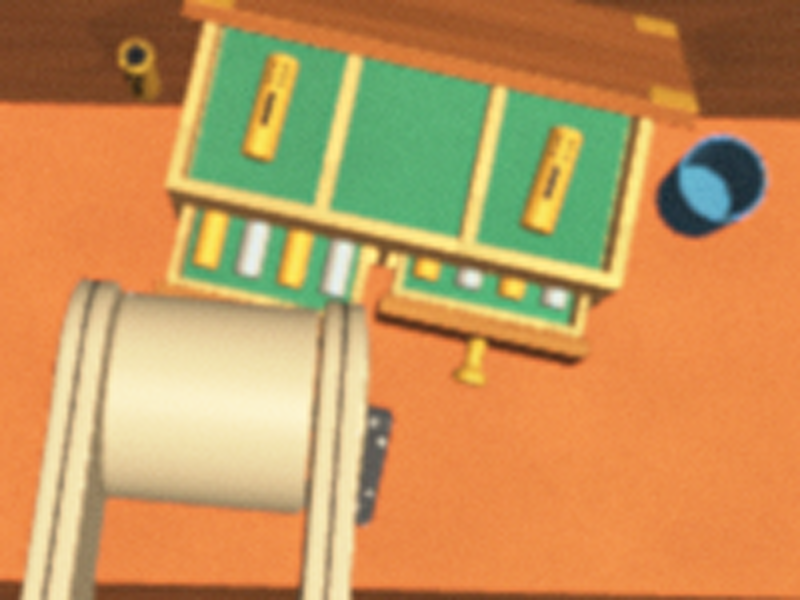

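The arm is in front of the left drawer, tip aligned with the knob. The front tube is hidden beneath the wrist, well clear of the tip. I'll descend and approach.

jog_arm --deltas '[-1, 0, 0, 10, 0, 0, 0, -1, 0, 0, 10, 0, 0, 0, -1, 0, 0, 10, 0, 0, 0, -1, 0, 0, 10, 0, 0, 0, -1, -6, 0, 0, 0, 0, 0, -1, -7, 0, 0, 0, 0, 0, -1, -7, 0, 0, 0, 0, 0, -1, -7, 0, 0, 0, 0, 0, -1, -5, 0, 0, 0, 0, 0, -1, -3, 0, 0, 0, 0, 0]'

```text
time_s: 5.15
ee_pos: [0.461, 0.0155, 0.0342]
eef_rot: [0.311, 3.125, 0.0]
force: [0.4, 0.1, -1.0]
opening: 0.007
gripper_force: 0.0
```

jog_arm --deltas '[-1, -2, 0, 0, 0, 0, 0, -1, -2, 0, 0, 0, 0, 0, -1, -2, 0, 0, 0, 0, 0, -1, -2, 0, 0, 0, 0, 0, -1, -2, 0, 0, 0, 0, 0, -1, -2, 0, 0, 0, 0, 0, -1, -2, 0, 0, 0, 0, 0, -1, -2, 0, 0, 0, 0, 0, -1, -2, 0, 0, 0, 0, 0, -1, -2, 0, 0, 0, 0, 0]'

```text
time_s: 5.98
ee_pos: [0.4792, 0.0118, 0.0335]
eef_rot: [-0.31, -3.126, 0.0]
force: [-2.3, -0.4, -0.0]
opening: 0.005
gripper_force: 1.1
```

jog_arm --deltas '[-1, -2.5, 0, 0, 0, 0, 0, -1, -2.5, 0, 0, 0, 0, 0, -1, -2.5, 0, 0, 0, 0, 0, -1, -2.5, 0, 0, 0, 0, 0, -1, -2.5, 0, 0, 0, 0, 0, -1, -2.5, 0, 0, 0, 0, 0, -1, -2.5, 0, 0, 0, 0, 0, -1, -2.5, 0, 0, 0, 0, 0, -1, -2.5, 0, 0, 0, 0, 0, -1, -2.5, 0, 0, 0, 0, 0]'

```text
time_s: 6.82
ee_pos: [0.5039, 0.0068, 0.0336]
eef_rot: [-0.31, -3.126, 0.0]
force: [-3.1, -0.9, -0.2]
opening: 0.005
gripper_force: 1.1
```

jog_arm --deltas '[-1, -1.2, 0, 0, 0, 0, 0, -1, -1.2, 0, 0, 0, 0, 0, -1, -1.2, 0, 0, 0, 0, 0, -1, -1.2, 0, 0, 0, 0, 0, -1, -1.2, 0, 0, 0, 0, 0, -1, -1.2, 0, 0, 0, 0, 0, -1, -1.2, 0, 0, 0, 0, 0, -1, -1.2, 0, 0, 0, 0, 0, -1, -1.2, 0, 0, 0, 0, 0, -1, -1.2, 0, 0, 0, 0, 0]'

```text
time_s: 7.65
ee_pos: [0.5156, 0.0046, 0.0337]
eef_rot: [0.31, 3.126, 0.0]
force: [-2.8, -0.2, 0.4]
opening: 0.005
gripper_force: 1.1
```

jog_arm --deltas '[-1, -0.8, 0, 0, 0, 0, 0, -1, -0.8, 0, 0, 0, 0, 0, -1, -0.8, 0, 0, 0, 0, 0, -1, -0.8, 0, 0, 0, 0, 0, -1, -0.8, 0, 0, 0, 0, 0, -1, -0.8, 0, 0, 0, 0, 0]'

```text
time_s: 8.15
ee_pos: [0.5187, 0.004, 0.0336]
eef_rot: [-0.31, -3.123, -0.0]
force: [-14.3, 0.2, 11.3]
opening: 0.006
gripper_force: 7.2
```

jog_arm --deltas '[-1, -0.5, 0, 0, 0, 0, 0, -1, -0.5, 0, 0, 0, 0, 0, -1, -0.5, 0, 0, 0, 0, 0, -1, -0.5, 0, 0, 0, 0, 0]'

```text
time_s: 8.48
ee_pos: [0.5187, 0.004, 0.0334]
eef_rot: [-0.309, -3.119, -0.001]
force: [-22.6, 2.7, 18.3]
opening: 0.008
gripper_force: 11.4
```

Drawer home: TCP stalled and force rose. Backing off, then going over the tube to the right knob.

jog_arm --deltas '[-1, 3, 0, 0, 0, 0, 0, -1, 4, 0, 0, 0, 0, 0, -1, 6, 0, 0, 0, 0, 0, -1, 10, 0, 0, 0, 0, 0, -1, 15, 0, 0, 0, 0, 0, -1, 15, 0, 0, 0, 0, 0, -1, 10, 0, 0, 0, 0, 0, -1, 8, 0, 0, 0, 0, 0, -1, 4, 0, 0, 0, 0, 0, -1, 0, 0, -5, 0, 0, 0]'

```text
time_s: 9.32
ee_pos: [0.4474, 0.0182, 0.038]
eef_rot: [-0.31, -3.125, -0.0]
force: [-0.1, 0.9, -0.3]
opening: 0.002
gripper_force: 0.0
```

jog_arm --deltas '[-1, 0, 0, -20, 0, 0, 0, -1, 0, 0, -25, 0, 0, 0, -1, 0, 0, -25, 0, 0, 0, -1, 0, 0, -20, 0, 0, 0, -1, 0, 0, -10, 0, 0, 0, -1, 0, 0, 0, 0, 0, 0, -1, 0, -20, 0, 0, 0, 0, -1, 0, -30, 0, 0, 0, 0, -1, 0, -30, 0, 0, 0, 0, -1, 0, -30, 0, 0, 0, 0]'

```text
time_s: 10.15
ee_pos: [0.426, -0.0906, 0.1371]
eef_rot: [-0.308, -3.125, -0.001]
force: [0.9, 0.0, -0.2]
opening: 0.003
gripper_force: 0.0
```

jog_arm --deltas '[-1, 0, -25, 0, 0, 0, 0, -1, 0, -15, 0, 0, 0, 0, -1, 0, 0, 0, 0, 0, 0]'

```text
time_s: 10.4
ee_pos: [0.418, -0.1313, 0.1371]
eef_rot: [-0.315, -3.124, 0.0]
force: [0.4, -0.7, -0.5]
opening: 0.009
gripper_force: 0.0
```

```bash
python3 - <<'E'
from h import *
s=arm.read_state(); print(loc(s['ee_pos']),s['ee_pos'])
a=save('top','t2.png')[150:300,210:410]; b=save('scene','s2.png')[170:350,215:365]
a=cv2.resize(a,(440,330),interpolation=cv2.INTER_CUBIC); b=cv2.resize(b,(330,396),interpolation=cv2.INTER_CUBIC)
o=np.zeros((400,780,3),np.uint8); o[:330,:440]=a; o[:396,450:]=b; cv2.imwrite('pics/c4.png',o)
E
```

```text
[-0.2125 -0.0774  0.1371] [ 0.41799178 -0.13133382  0.13713502]
```

View pics/c4.png

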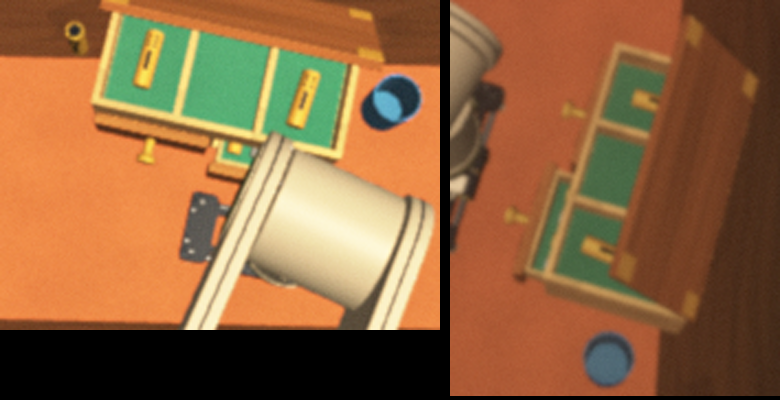

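The left drawer shows no opening now, so it is home. The front tube is hidden under the gripper. Next I descend beside the right knob's line and push.

jog_arm --deltas '[-1, 0, 0, 15, 0, 0, 0, -1, 0, 0, 20, 0, 0, 0, -1, 0, 0, 20, 0, 0, 0, -1, 0, 0, 20, 0, 0, 0, -1, 0, 0, 17, 0, 0, 0, -1, 0, 0, 12, 0, 0, 0, -1, -8, 0, 0, 0, 0, 0, -1, -10, 0, 0, 0, 0, 0, -1, -10, 0, 0, 0, 0, 0, -1, -6, 0, 0, 0, 0, 0]'

```text
time_s: 11.33
ee_pos: [0.4544, -0.1353, 0.0353]
eef_rot: [0.308, 3.125, -0.0]
force: [0.8, 0.1, 0.2]
opening: 0.005
gripper_force: 0.0
```

jog_arm --deltas '[-1, -2, 0, 0, 0, 0, 0, -1, -2, 0, 0, 0, 0, 0, -1, -2, 0, 0, 0, 0, 0, -1, -2, 0, 0, 0, 0, 0, -1, -2, 0, 0, 0, 0, 0, -1, -2, 0, 0, 0, 0, 0, -1, -2, 0, 0, 0, 0, 0, -1, -2, 0, 0, 0, 0, 0, -1, -2, 0, 0, 0, 0, 0, -1, -2, 0, 0, 0, 0, 0]'

```text
time_s: 12.17
ee_pos: [0.4721, -0.1397, 0.0345]
eef_rot: [-0.31, -3.126, -0.0]
force: [-1.9, 0.9, 1.7]
opening: 0.004
gripper_force: 1.1
```

jog_arm --deltas '[-1, -1.4, 0, 0, 0, 0, 0, -1, -1.4, 0, 0, 0, 0, 0, -1, -1.4, 0, 0, 0, 0, 0, -1, -1.4, 0, 0, 0, 0, 0, -1, -1.4, 0, 0, 0, 0, 0, -1, -1.4, 0, 0, 0, 0, 0, -1, -1.4, 0, 0, 0, 0, 0, -1, -1.4, 0, 0, 0, 0, 0, -1, -1.4, 0, 0, 0, 0, 0, -1, -0.8, 0, 0, 0, 0, 0]'

```text
time_s: 13.0
ee_pos: [0.4853, -0.1424, 0.0346]
eef_rot: [-0.31, -3.126, 0.0]
force: [-3.0, 0.1, -0.6]
opening: 0.009
gripper_force: 1.0
```

jog_arm --deltas '[-1, -0.7, 0, 0, 0, 0, 0, -1, -0.7, 0, 0, 0, 0, 0, -1, -0.7, 0, 0, 0, 0, 0, -1, -0.7, 0, 0, 0, 0, 0, -1, -0.7, 0, 0, 0, 0, 0]'

```text
time_s: 13.42
ee_pos: [0.4885, -0.143, 0.0345]
eef_rot: [-0.31, -3.126, -0.0]
force: [-6.8, 0.7, 2.2]
opening: 0.005
gripper_force: 3.4
```

jog_arm --deltas '[-1, -0.6, 0, 0, 0, 0, 0, -1, -0.6, 0, 0, 0, 0, 0, -1, -0.6, 0, 0, 0, 0, 0]'

```text
time_s: 13.67
ee_pos: [0.4886, -0.143, 0.0345]
eef_rot: [-0.31, -3.122, -0.001]
force: [-15.8, 1.9, 12.8]
opening: 0.009
gripper_force: 7.7
```

jog_arm --deltas '[-1, 0, 0, 0, 0, 0, 0]'

```text
time_s: 13.75
ee_pos: [0.4885, -0.143, 0.0345]
eef_rot: [-0.31, -3.122, -0.001]
force: [-13.4, 2.1, 10.0]
opening: 0.008
gripper_force: 6.6
```

Right drawer home too, stalling at the same depth as the left. Backing off, rising high and crossing over the lid.

jog_arm --deltas '[-1, 3, 0, 0, 0, 0, 0, -1, 4, 0, 0, 0, 0, 0, -1, 6, 0, 0, 0, 0, 0, -1, 10, 0, 0, 0, 0, 0, -1, 15, 0, 0, 0, 0, 0, -1, 12, 0, 0, 0, 0, 0, -1, 10, 0, 0, 0, 0, 0, -1, 0, 0, -15, 0, 0, 0, -1, 0, 0, -30, 0, 0, 0, -1, 0, 0, -35, 0, 0, 0]'

```text
time_s: 14.58
ee_pos: [0.4295, -0.1307, 0.1135]
eef_rot: [-0.31, -3.123, -0.002]
force: [0.4, -0.5, -0.7]
opening: 0.007
gripper_force: 0.0
```

jog_arm --deltas '[-1, 0, 0, -35, 0, 0, 0, -1, 0, 0, -35, 0, 0, 0, -1, 0, 0, -35, 0, 0, 0, -1, 0, 0, -35, 0, 0, 0, -1, 0, 0, -35, 0, 0, 0, -1, 0, 0, -35, 0, 0, 0, -1, 0, 0, -25, 0, 0, 0, -1, 0, 0, -10, 0, 0, 0, -1, 0, 10, 0, 0, 0, 0, -1, 0, 20, 0, 0, 0, 0]'

```text
time_s: 15.42
ee_pos: [0.4374, -0.1027, 0.3587]
eef_rot: [-0.314, -3.126, 0.001]
force: [0.5, 0.4, -0.3]
opening: 0.004
gripper_force: 0.0
```

```bash
python3 - <<'E'
from h import *
s=arm.read_state(); print(loc(s['ee_pos']),s['ee_pos'])
a=save('top','t3.png')[110:310,180:430]; b=save('scene','s3.png')[170:350,215:365]
a=cv2.resize(a,(450,360),interpolation=cv2.INTER_CUBIC); b=cv2.resize(b,(330,396),interpolation=cv2.INTER_CUBIC)
o=np.zeros((400,790,3),np.uint8); o[:360,:450]=a; o[:396,460:]=b; cv2.imwrite('pics/c5.png',o)
E
```

```text
[-0.1991 -0.0455  0.3587] [ 0.43738437 -0.10267095  0.358734  ]
```

View pics/c5.png

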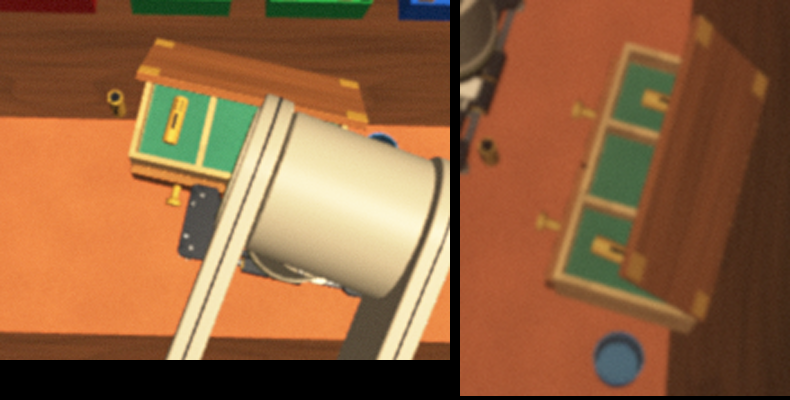

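Both drawers are flush, the front tube stands at its place, and the lid is unchanged. Crossing over the lid at 0.36 m.

jog_arm --deltas '[-1, -15, 5, 0, 0, 0, 0, -1, -28, 5, 0, 0, 0, 0, -1, -28, 5, 0, 0, 0, 0, -1, -28, 5, 0, 0, 0, 0, -1, -28, 5, 0, 0, 0, 0, -1, -28, 5, 0, 0, 0, 0, -1, -28, 5, 0, 0, 0, 0, -1, -28, 5, 0, 0, 0, 0, -1, -24, 5, 0, 0, 0, 0, -1, -10, 0, 0, 0, 0, 0]'

```text
time_s: 16.35
ee_pos: [0.688, -0.1054, 0.355]
eef_rot: [-0.308, -3.122, -0.001]
force: [-0.0, -0.5, -1.3]
opening: 0.002
gripper_force: 0.0
```

jog_arm --deltas '[-1, 0, 0, 10, 0, 0, 0, -1, 0, 0, 20, 0, 0, 0, -1, 0, 0, 20, 0, 0, 0, -1, 0, 0, 20, 0, 0, 0, -1, 0, 0, 15, 0, 0, 0, -1, 0, 0, 10, 0, 0, 0, -1, 0, 0, 5, 0, 0, 0, -1, 0, 0, 0, 0, 0, 0]'

```text
time_s: 17.02
ee_pos: [0.6852, -0.106, 0.2574]
eef_rot: [-0.31, -3.123, -0.001]
force: [-0.2, 0.0, -0.6]
opening: 0.006
gripper_force: 0.0
```

```bash
python3 - <<'E'
from h import *
s=arm.read_state(); print(loc(s['ee_pos']),s['force'],s['qpos'].round(2))
E
```

```text
[ 0.0446 -0.0003  0.2574] [-0.17844058  0.03301973 -0.56617191] [-0.23  0.38  1.13 -0.    1.64 -1.6 ]
```

jog_arm --deltas '[-1, 4, 0, 0, 0, 0, 0, -1, 6, 0, 0, 0, 0, 0, -1, 4, 0, 0, 0, 0, 0, -1, 2, 0, 0, 0, 0, 0, -1, 2, 0, 0, 0, 0, 0, -1, 2, 0, 0, 0, 0, 0, -1, 2, 0, 0, 0, 0, 0, -1, 2, 0, 0, 0, 0, 0, -1, 0, 0, 0, 0, 0, 0]'

```text
time_s: 17.77
ee_pos: [0.6627, -0.1014, 0.2597]
eef_rot: [-0.31, -3.126, -0.0]
force: [0.0, 0.8, 0.8]
opening: 0.004
gripper_force: 0.0
```

```bash
python3 - <<'E'
from h import *
s=arm.read_state(); print(loc(s['ee_pos']),s['force'])
a=save('scene','s4.png')[170:350,215:365]; b=save('top','t4.png')[110:310,180:430]
a=cv2.resize(a,(420,504),interpolation=cv2.INTER_CUBIC); b=cv2.resize(b,(375,300),interpolation=cv2.INTER_CUBIC)
o=np.zeros((504,800,3),np.uint8); o[:,:420]=a; o[:300,425:]=b; cv2.imwrite('pics/c6.png',o)
for th in np.arange(.945,-.01,-.1): print(round(th,3),np.round([(.15*np.sin(th)+.012*np.cos(th))*30,(.15*np.cos(th)-.012*np.sin(th))*30],1))
E
```

```text
[ 2.170e-02 -2.000e-04  2.597e-01] [0.03988147 0.81753694 0.78369089]
0.945 [3.9 2.3]
0.845 [3.6 2.7]
0.745 [3.3 3.1]
0.645 [3.  3.4]
0.545 [2.6 3.7]
0.445 [2.3 3.9]
0.345 [1.9 4.1]
0.245 [1.4 4.3]
0.145 [1.  4.4]
0.045 [0.6 4.5]
```

View pics/c6.png

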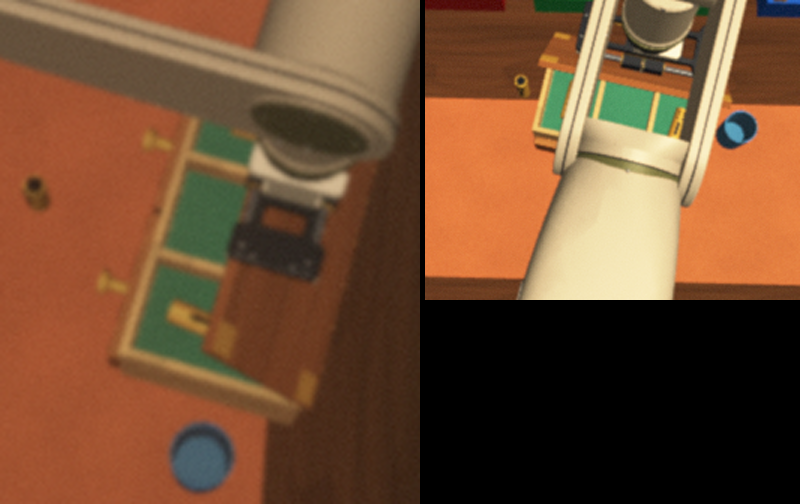

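The tip is behind the lid near its free edge, not yet touching. Pushing along the arc now.

jog_arm --deltas '[-1, 2.2, 0, 1, 0, 0, 0, -1, 2.2, 0, 1, 0, 0, 0, -1, 2.2, 0, 1, 0, 0, 0, -1, 2.2, 0, 1, 0, 0, 0, -1, 2.2, 0, 1.2, 0, 0, 0, -1, 2.2, 0, 1.2, 0, 0, 0, -1, 2.2, 0, 1.3, 0, 0, 0]'

```text
time_s: 18.45
ee_pos: [0.6479, -0.0985, 0.252]
eef_rot: [0.31, 3.126, -0.0]
force: [2.1, -0.5, -0.2]
opening: 0.001
gripper_force: 0.9
```

jog_arm --deltas '[-1, 3.7, 0, 2.7, 0, 0, 0, -1, 3.6, 0, 2.8, 0, 0, 0, -1, 3.5, 0, 2.9, 0, 0, 0, -1, 3.4, 0, 3, 0, 0, 0, -1, 3.4, 0, 3.1, 0, 0, 0, -1, 3.3, 0, 3.2, 0, 0, 0, -1, 3.2, 0, 3.3, 0, 0, 0, -1, 3.1, 0, 3.3, 0, 0, 0, -1, 3, 0, 3.4, 0, 0, 0, -1, 2.9, 0, 3.5, 0, 0, 0]'

```text
time_s: 19.28
ee_pos: [0.6151, -0.0919, 0.2203]
eef_rot: [-0.31, -3.126, -0.0]
force: [-0.0, 0.6, 1.5]
opening: 0.004
gripper_force: 0.8
```

jog_arm --deltas '[-1, 2.8, 0, 3.6, 0, 0, 0, -1, 2.7, 0, 3.7, 0, 0, 0, -1, 2.6, 0, 3.8, 0, 0, 0, -1, 2.4, 0, 3.9, 0, 0, 0, -1, 2.3, 0, 4, 0, 0, 0, -1, 2.2, 0, 4, 0, 0, 0, -1, 2.1, 0, 4.1, 0, 0, 0, -1, 2, 0, 4.2, 0, 0, 0, -1, 1.8, 0, 4.2, 0, 0, 0, -1, 1.7, 0, 4.3, 0, 0, 0]'

```text
time_s: 20.12
ee_pos: [0.593, -0.0875, 0.1804]
eef_rot: [-0.31, -3.126, 0.0]
force: [-1.2, -0.5, 1.5]
opening: 0.002
gripper_force: 0.7
```

jog_arm --deltas '[-1, 1.1, 0, 3.3, 0, 0, 0, -1, 1, 0, 3.3, 0, 0, 0, -1, 1, 0, 3.2, 0, 0, 0, -1, 0.9, 0, 3.2, 0, 0, 0, -1, 0.8, 0, 3.2, 0, 0, 0, -1, 0.7, 0, 3.2, 0, 0, 0, -1, 0.6, 0, 3, 0, 0, 0, -1, 0.5, 0, 3, 0, 0, 0, -1, 0.4, 0, 2.5, 0, 0, 0, -1, 0.3, 0, 2, 0, 0, 0]'

```text
time_s: 20.95
ee_pos: [0.586, -0.086, 0.1506]
eef_rot: [-0.31, -3.126, -0.0]
force: [-0.8, 0.8, 1.0]
opening: 0.005
gripper_force: 0.6
```

jog_arm --deltas '[-1, 0.2, 0, 1.2, 0, 0, 0, -1, 0.1, 0, 1.2, 0, 0, 0, -1, 0.1, 0, 1.2, 0, 0, 0, -1, 0.1, 0, 1.2, 0, 0, 0, -1, 0, 0, 1.2, 0, 0, 0, -1, 0, 0, 1, 0, 0, 0, -1, 0, 0, 1, 0, 0, 0, -1, 0, 0, 1, 0, 0, 0]'

```text
time_s: 21.62
ee_pos: [0.5857, -0.086, 0.1419]
eef_rot: [0.31, 3.126, 0.0]
force: [-0.6, 0.0, 0.6]
opening: 0.004
gripper_force: 0.6
```

jog_arm --deltas '[-1, 0, 0, 0.8, 0, 0, 0, -1, 0, 0, 0.8, 0, 0, 0, -1, 0, 0, 0.8, 0, 0, 0, -1, 0, 0, 0.8, 0, 0, 0, -1, 0, 0, 0.7, 0, 0, 0]'

```text
time_s: 22.03
ee_pos: [0.5857, -0.086, 0.1381]
eef_rot: [0.31, 3.126, -0.0]
force: [-0.5, 0.8, 1.5]
opening: 0.005
gripper_force: 0.6
```

jog_arm --deltas '[-1, 0, 0, 0.6, 0, 0, 0, -1, 0, 0, 0.6, 0, 0, 0]'

```text
time_s: 22.2
ee_pos: [0.5856, -0.086, 0.1373]
eef_rot: [0.31, 3.126, -0.0]
force: [-3.3, 1.5, 7.3]
opening: 0.005
gripper_force: 3.8
```

jog_arm --deltas '[-1, 0, 0, 0.6, 0, 0, 0, -1, 0, 0, 0.6, 0, 0, 0]'

```text
time_s: 22.37
ee_pos: [0.5857, -0.086, 0.1372]
eef_rot: [0.31, 3.126, -0.0]
force: [-8.0, 1.1, 15.3]
opening: 0.004
gripper_force: 7.6
```

Lid shut: stalled at z 0.137 with force rising. Retracting straight up and back, then a last look.

jog_arm --deltas '[-1, 0, 0, -2, 0, 0, 0, -1, 0, 0, -4, 0, 0, 0, -1, 0, 0, -10, 0, 0, 0, -1, 0, 0, -25, 0, 0, 0, -1, 0, 0, -30, 0, 0, 0, -1, 0, 0, -30, 0, 0, 0, -1, 0, 0, -25, 0, 0, 0, -1, 0, 0, -20, 0, 0, 0, -1, 15, 0, 0, 0, 0, 0, -1, 25, 0, 0, 0, 0, 0]'

```text
time_s: 23.2
ee_pos: [0.548, -0.0786, 0.2843]
eef_rot: [0.31, 3.122, -0.001]
force: [0.1, 0.1, 0.6]
opening: 0.004
gripper_force: 0.0
```

jog_arm --deltas '[-1, 25, 0, 0, 0, 0, 0, -1, 25, 0, 0, 0, 0, 0, -1, 25, 0, 0, 0, 0, 0, -1, 20, 0, 0, 0, 0, 0, -1, 10, 0, 0, 0, 0, 0, -1, 0, 0, 0, 0, 0, 0]'

```text
time_s: 23.7
ee_pos: [0.4424, -0.0572, 0.283]
eef_rot: [0.31, 3.125, -0.0]
force: [0.5, -0.1, 0.1]
opening: 0.007
gripper_force: 0.0
```

```bash
python3 - <<'E'
from h import *
s=arm.read_state(); print(s['force'],s['ee_pos'])
a=save('scene','s5.png')[60:420,160:370]; b=save('top','t5.png')[110:310,90:480]
a=cv2.resize(a,(350,600),interpolation=cv2.INTER_CUBIC); b=cv2.resize(b,(445,228))
o=np.zeros((600,800,3),np.uint8); o[:,:350]=a; o[:228,355:]=b; cv2.imwrite('pics/c7.png',o)
E
```

```text
[ 0.51231243 -0.09929565  0.11306796] [ 0.44244459 -0.05718788  0.28295686]
```

View pics/c7.png

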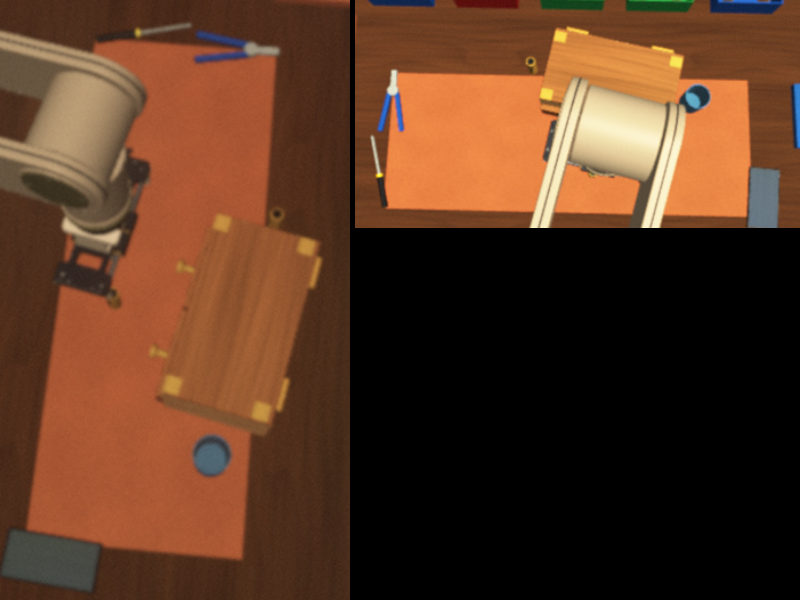

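The lid is level and shut, and only the knobs stick out at the front. Both standing tubes, the pot, the phone, the file and the pliers look undisturbed, and the arm is clear of everything. Handing in.

```bash
python3 -c "
from workcell import arm
print(arm.sign_off())"
```

```text
the job is handed in; nothing more can be done
None
```

I pushed both drawers home with the fingertips, then eased the lid fully shut. The last pictures show the loose items outside the chest undisturbed, and the job is handed in at about 24 s of robot time.

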